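# Sort the kitchen table clutter into its three trays

### The arm

A 7-joint arm with a two-finger parallel gripper is mounted at the origin on a cart in front of the work surface, level with it; the furniture and walls round the work are solid. World frame = base frame: x ahead of the robot, y to its left, z up, the work surface at z = 0. Lengths are in mm, angles in degrees, forces in N, time in s.
With the tool pointing down it reaches from about 350 to 900 mm from the base axis. Payload 7.2 kg.
Tool frame: the origin (TCP) lies at the very end of the fingers, on their centre line; the grasp point (between the pads) lies 19 mm behind it; z points along the fingers, y is the line along which they close (so a half turn about z gives the same grasp; the last joint's range is limited). The gripper opens to 88 mm and grips with 3 to 60 N. Pads are 20 mm wide; open, the fingers measure 115 mm over their backs; the gripper's body (75 mm by 178 mm) begins 61 mm behind the grasp point.
Start: joints at [63.358, 23.554, -0.728, 91.456, 0.321, 64.991, -4.71], TCP at [241.532, -576.447, 222.653] pointing down, gripper open.
Joint ranges: [-169.25, 169.25], [-16.82, 113.86], [-84.01, 82.57], [7.8, 145.47], [-59.2, 239.2], [7.22, 106.19], [-163.78, 163.78]. Speed limits (degrees/s): [136.94, 136.94, 172.46, 172.46, 180, 180, 180].

### API

Orientations are given as [roll, pitch, yaw] about the fixed x, y, z axes, in that order (R = Rz(yaw) Ry(pitch) Rx(roll)).
In Python, from cell import manip, viewer gives the robot as it stands. The module is installed in compiled form; this text tells all that it offers.
- The arm moves only by the tool nudge_tcp, called after "Call:" as name(argument=value, ...) on one line, values as JSON. Schema: {"type":"object","properties":{"motion":{"type":"array","items":{"type":"array","prefixItems":[{"type":"array","items":{"type":"number"},"minItems":3,"maxItems":3},{"type":"array","items":{"type":"number"},"minItems":3,"maxItems":3}],"minItems":2,"maxItems":2},"minItems":1,"maxItems":10},"finger_gap":{"type":"number"},"only":{"type":"string"},"quiet":{"type":"boolean"},"lines":{"type":"string"}},"required":["motion"],"additionalProperties":false}. motion is a list of rows, 1 to 10 of them, each written [[dx, dy, dz], [rx, ry, rz]]: dx, dy, dz in shares of the most that a row can go, 1 being 62.5 mm, then a rotation vector rx, ry, rz in units of 10 degrees; each row shifts and turns the commanded pose from where the row before left it, along the tool's axes as they then stand; what a row does not reach is not made up. A row lasts 1/8 s, in which the tool goes at most 62.5 mm and 10.7 degrees, less where a joint would pass 70% of its speed; a pose out of reach is approached as far as the arm can. finger_gap is the finger opening in mm, set as the call begins (left out keeps the last). The fingers move at their own pace and stop on an object; the grip force is fixed at half the most. Time passes only in rows, so rows that do not move let the fingers close. The tool returns the time, the measured TCP pose, the force, the opening and the grip force at its end. only (a regular expression) keeps the lines of the reply that match it, lines (a string "A,B") keeps lines A to B, and quiet returns only ok. Input that does not fit is refused with a message, and nothing moves.
- manip.observe(): the state, without advancing time (a new reading comes with each control period).
- viewer.get_image(name): name is "scene" or "top"; returns a dict with "frame" (400x640x3 uint8, red, green, blue), "fx", "fy", "cx", "cy" (pixels), "distortion" ([k1, k2, p1, p2, k3] as OpenCV has them; the pictures are not rectified), "R" (3x3) and "t" (3): a world point X has camera coordinates R X + t. Camera axes: x right, y down, z forward; pixel columns grow to the right and rows downward; lengths in mm; the calibration is good to about 2 mm. A picture is of the moment at which its call begins. There is no depth.
- manip.sign_off(): hands the job in; it is judged then, once.
The state is a dict: "time": time; "joint_pos": joint angles; "joint_vel": joint speeds; "joint_efforts": joint torques, N m; "position": TCP position; "tool_rot": TCP orientation; "contact_force": force on the tool from outside, world axes, zero at the start; "ft_torque": the same for the moment, N m; "opening": finger opening in mm; "finger_force": force on a finger pad.
Only numpy, scipy, OpenCV 4.12 (cv2) and the standard library are available. Lean on these libraries where they do the work, as an engineer would, in place of code of your own. Each camera call takes 0.05 s, during which the arm holds its last target. There are 200 camera calls.

### The job

Sort the things standing in a row on the table into their trays: the spice jar and the salt shaker into the dark wooden seasoning tray, one in each compartment; the scouring cream bottle and the sink plug into the blue sink tray, one in each compartment; and the roll of black tape into the white desk tray beside the pen that lies in it. Every one must end flat on its tray's floor, the right way up as you found it; set things down, do not drop or throw them, and let go of everything.

Things in the scene. Friction and masses are not known exactly. Their poses are not given: they have to be found in the camera images.
- spice_jar: Round glass spice jar with a red lid, 45 mm across (lid 45 mm, body 42 mm), 106 mm tall, about 0.11 kg. Origin at the centre of its underside, z up; stands upright on the table at the start.
- salt_shaker: Round clear salt shaker with a grey domed top, 44 mm across up to a height of about 66 mm, tapering above, top about 34 mm across, 90 mm tall, about 0.1 kg. Origin at the centre of its underside, z up; stands upright on the table at the start.
- scouring_cream: Slim round white bottle of scouring cream with a teal cap, 38 mm across, 136 mm tall, about 0.15 kg. Origin at the centre of its underside, z up; stands upright on the table at the start.
- sink_plug: Black rubber sink plug, a round disc 45 mm across and 17 mm tall with a small pull ring up to 34 mm; grasp across the disc. About 0.05 kg. Origin at the centre of its underside, z up; lies ring upwards on the table at the start.
- tape: Small roll of black adhesive tape lying flat, 60 mm across and 19 mm tall (treat the middle as solid: grasp across the outside). About 0.04 kg. Origin at the centre of its underside, z up; lies flat on the table at the start.
- seasoning_tray: Dark wooden tray for seasonings, fixed: 118 mm in own x, 160 mm in own y; floor 4 mm thick, rim 14 mm high, 5 mm thick. Origin: centre of its underside, z up; yaw within 5 degrees. A divider 5 mm thick, 12 mm high, along own x at y = 0 makes two compartments, 108 mm (x) by 72 mm (y) inside, centred at own y = +39.5 and -39.5 mm.
- sink_tray: Blue plastic tray for the things of the sink, fixed: 118 mm in own x, 160 mm in own y; floor 4 mm thick, rim 14 mm high, 5 mm thick. Origin: centre of its underside, z up; yaw within 5 degrees. A divider 5 mm thick, 12 mm high, along own x at y = 0 makes two compartments, 108 mm (x) by 72 mm (y) inside, centred at own y = +39.5 and -39.5 mm.
- desk_tray: White plastic tray for stationery, fixed: 118 mm in own x, 160 mm in own y; floor 4 mm thick, rim 14 mm high, 5 mm thick. Origin: centre of its underside, z up; yaw within 5 degrees. No divider; 108 by 150 mm inside. A pen (11 mm wide, 9 high, 145 long) is fixed in it along own y at own x = +45 mm; the tape goes in the rest, e.g. centred at own x = -10 mm, y = 0.

How it is judged:
By the outcome, as a careful person would: the job done as asked, in the order asked, and still so for the second after the job is handed in, with the robot touching nothing.
It also fails if it takes over 138 s, if anything falls off the work surface, if the arm or the gripper's body presses on something with over 40 N, if the wrist force passes 120 N, or if a joint passes its speed limit or range.

## Working session

There is one attempt and no reset: what is moved stays moved. The work goes in short steps, Python scripts to look and compute and a tool call to move; the robot and the scene stay as the last step left them, time stands still between calls to the robot, and variables do not carry over. Pictures are saved under pics/ and viewed, at most 14 in all, crops included, and the job is handed in when it is done.

```bash
mkdir -p pics; python3 - <<'E'
from cell import manip, viewer
import cv2, numpy as np
for n in ("scene","top"):
    d=viewer.get_image(n); cv2.imwrite(f"pics/{n}0.png",d["frame"][:,:,::-1])
    print(n,d["fx"],d["fy"],d["cx"],d["cy"],d["distortion"],np.round(d["R"],4).tolist(),np.round(d["t"],1))
    print("cam pos",-np.array(d["R"]).T@d["t"])
s=manip.observe();print(s)
E
```

```text
scene 388.4894639604563 388.4894639604563 317.22421653485645 202.27740136072723 [-0.00478819  0.          0.          0.          0.        ] [[-0.8901, -0.4552, 0.0216], [-0.2908, 0.5309, -0.796], [0.3509, -0.7148, -0.6049]] [453.2 157.3 794.5]
cam pos [170.32126955 690.72244974 596.01471732]
top 482.2363276111095 482.2363276111095 322.10714158814983 197.73215416042666 [-0.13532721  0.          0.          0.          0.        ] [[-0.0179, -0.9998, -0.0121], [-0.9885, 0.0196, -0.1497], [0.1499, 0.0093, -0.9887]] [ 25.4 499.5 940.7]
cam pos [ 353.15280717    6.87386743 1005.10791521]
{'time': 0.1, 'joint_pos': array([63.35854054, 23.59223427, -0.72965517, 91.49626793,  0.32104841,
       64.9884332 , -4.71045511]), 'joint_vel': array([-0.03283346, -0.05562374, -0.01468798, -0.00073717,  0.06048071,
        0.00727613,  0.08660933]), 'joint_efforts': array([ 4.11968533e-03, -5.89094639e+01,  6.44824225e-01, -2.91707289e+01,
       -5.36515319e-02,  1.44378343e-02,  6.81640131e-05]), 'position': array([ 241.35057934, -576.06928774,  221.94916219]), 'tool_rot': array([-1.79925267e+02,  4.89752078e-03,  2.27358035e+01]), 'contact_force': array([-0.32479451, -0.01356083,  0.39131888]), 'ft_torque': array([-0.04213523,  0.03242599,  0.03147501]), 'finger_force': 0.0, 'opening': 88.0838946454774}
```

View pics/scene0.png

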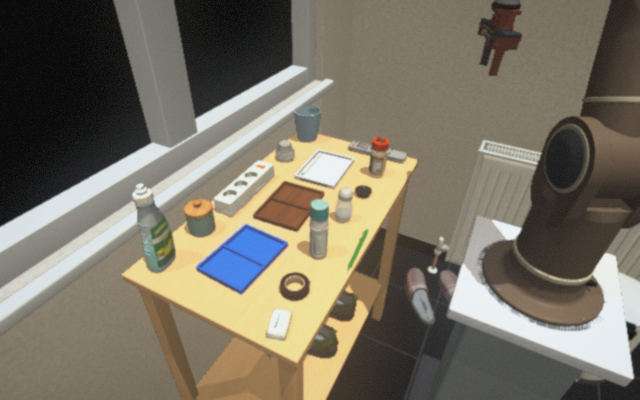

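View pics/top0.png

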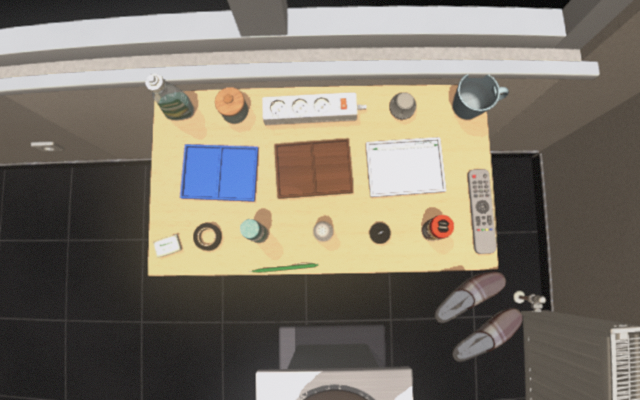

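The scene view shows all five items in a row, with blue, wood and white trays beyond them. In the top view the items are tape (207,236), cream cap (251,229), shaker (323,230), plug (380,232) and jar lid (441,227). The trays are blue (220,173), wood (314,168) and white (405,167). I'll zoom in next.

```bash
python3 - <<'E'
import cv2, numpy as np
a=cv2.imread("pics/top0.png")[205:265,150:480]; b=cv2.imread("pics/scene0.png")[125:305,265:410]
a=cv2.resize(a,(792,144),interpolation=cv2.INTER_CUBIC); cv2.imwrite("pics/ct.png",a)
b=cv2.resize(b,None,fx=3.3,fy=3.3,interpolation=cv2.INTER_CUBIC); cv2.imwrite("pics/cs.png",b)
h=lambda n,p:[cv2.cvtColor(cv2.imread(f"pics/{n}0.png"),cv2.COLOR_BGR2HSV)[y,x].tolist() for x,y in p]
print(h("top",[(220,160),(300,160),(400,180),(207,226),(249,229),(323,228),(380,234),(447,222),(340,210)]))
print(h("scene",[(240,250),(280,210),(325,170),(285,290),(319,210),(346,192),(362,192),(380,145),(340,240)]))
E
```

```text
[[111, 142, 182], [11, 125, 135], [120, 2, 234], [16, 67, 92], [70, 35, 211], [24, 18, 229], [18, 44, 86], [6, 125, 88], [23, 79, 231]]
[[109, 177, 233], [12, 136, 141], [105, 6, 244], [12, 66, 89], [79, 60, 144], [24, 21, 233], [14, 67, 84], [5, 186, 162], [24, 94, 239]]
```

View pics/ct.png

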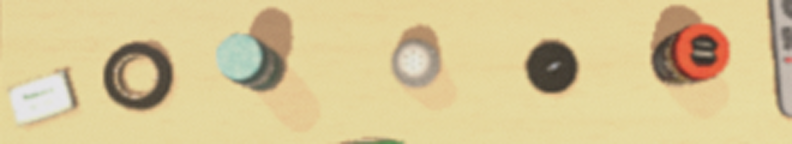

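View pics/cs.png

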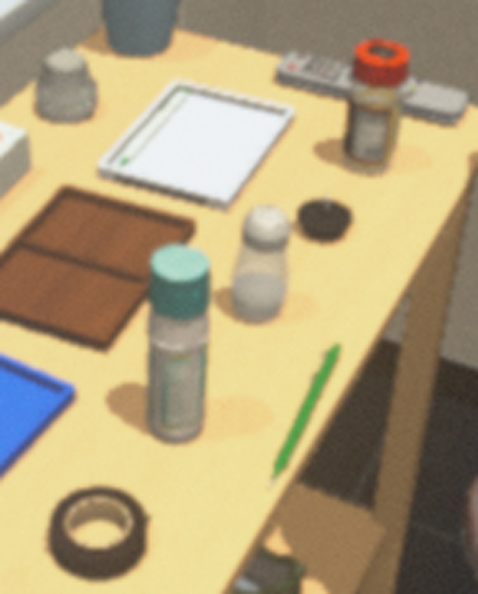

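The crops show top-face centres clearly. In the top view: cap (250,229), shaker (323,231), plug (380,233), lid (442,227), tape (208,237). In the scene view: cap (319.5,205), shaker (346,189.5), plug (363,191), lid (381,140), tape (295,286). I'll refine these with masks and triangulate.

```bash
cat > h.py <<'E'
import cv2, numpy as np
from cell import manip, viewer
def cam(n):
    d=viewer.get_image(n); d["K"]=np.array([[d["fx"],0,d["cx"]],[0,d["fy"],d["cy"]],[0,0,1]]); d["hsv"]=cv2.cvtColor(d["frame"],cv2.COLOR_RGB2HSV); return d
def ray(d,p):
    q=cv2.undistortPoints(np.array([[p]],float),d["K"],np.array(d["distortion"],float))[0,0]
    R=np.array(d["R"]); return -R.T@np.array(d["t"]), R.T@np.array([*q,1])
def plane(d,p,z): o,v=ray(d,p); return o+v*(z-o[2])/v[2]
def tri(d1,p1,d2,p2):
    (o,v),(q,w)=ray(d1,p1),ray(d2,p2)
    s=np.linalg.lstsq(np.c_[v,-w],q-o,rcond=None)[0]; a,b=o+v*s[0],q+w*s[1]
    return (a+b)/2,np.linalg.norm(a-b)
def blob(d,lo,hi,win):
    x0,y0,x1,y1=win; m=np.zeros(d["hsv"].shape[:2],np.uint8)
    m[y0:y1,x0:x1]=cv2.inRange(d["hsv"],np.array(lo),np.array(hi))[y0:y1,x0:x1]
    m=cv2.morphologyEx(m,cv2.MORPH_OPEN,np.ones((2,2),np.uint8))
    c,_=cv2.findContours(m,cv2.RETR_EXTERNAL,cv2.CHAIN_APPROX_NONE); return max(c,key=cv2.contourArea)
def circ(c): m=cv2.moments(cv2.convexHull(c)); return m["m10"]/m["m00"],m["m01"]/m["m00"]
E
python3 - <<'E'
from h import *
np.set_printoptions(precision=1,suppress=True)
T,S=cam("top"),cam("scene")
P={}
for n,lo,hi,w in [("tape",(0,0,0),(180,255,130),(185,215,225,256)),("plug",(0,0,0),(180,255,130),(362,215,398,250)),("cap",(60,25,150),(100,255,255),(236,215,275,245)),("lid",(0,150,120),(12,255,255),(425,210,460,245))]:
    c=blob(T,lo,hi,w);P[n]=circ(c);print("top",n,P[n],cv2.boundingRect(c))
P["shaker"]=(323,230.7)
Q=dict(tape=(294.7,285),plug=(363.2,191),cap=(319.5,205),lid=(380.8,140.2),shaker=(345.9,189.5))
for n,z in [("tape",19),("plug",17),("cap",136),("lid",106),("shaker",88)]:
    x,g=tri(T,P[n],S,Q[n]); print(n,"tri",x,"gap",g,"plane",plane(T,P[n],z),plane(S,Q[n],z))
for n,lo,hi,w,ws in [("blue",(100,90,80),(125,255,255),(170,135,265,210),(180,215,300,300)),("wood",(0,90,40),(18,255,190),(265,130,360,205),(245,172,330,236)),("white",(0,0,180),(180,30,255),(360,130,452,205),(290,145,362,195))]:
    r=[]
    for d,ww in((T,w),(S,ws)):
        c=cv2.convexHull(blob(d,lo,hi,ww)); 
        for e in np.arange(.01,.1,.003):
            k=cv2.approxPolyDP(c,e*cv2.arcLength(c,True),True)
            if len(k)<=4: break
        r.append(np.array([plane(d,p,14) for p in k[:,0].astype(float)]))
        m=circ(c)
    for R in r:
        a=cv2.minAreaRect(R[:,:2].astype(np.float32)); print(n,a,R.mean(0))
    A,B=r
    for p in A: print("   ",p,B[np.argmin(np.linalg.norm(B-p,axis=1))])
E
```

```text
top tape (208.28256454888307, 237.16797214969537) (195, 224, 28, 27)
top plug (380.5148568341437, 233.53700702323064) (371, 224, 20, 20)
top cap (250.43541666666667, 229.44652777777776) (242, 221, 18, 18)
top lid (442.6662414965986, 227.04166666666666) (432, 216, 23, 23)
tape tri [426.7 255.5   9.6] gap 2.2463261625072866 plane [425.  252.8  19. ] [423.7 262.8  19. ]
plug tri [ 427.2 -103.1    9.6] gap 0.599847701510757 plane [ 426.3 -102.4   17. ] [424.2 -93.   17. ]
cap tri [430.8 147.2 131.4] gap 2.2275865677542965 plane [429.3 146.1 136. ] [429.3 152.8 136. ]
lid tri [ 429.4 -209.9  107.5] gap 0.4491476388064667 plane [ 429.3 -210.3  106. ] [ 430.4 -212.7  106. ]
shaker tri [429.5  15.1  87. ] gap 1.5530678291761195 plane [428.7  14.9  88. ] [429.8  16.6  88. ]
blue ((560.5160522460938, 232.41310119628906), (154.7782440185547, 113.77851104736328), 86.795166015625) [560.7 232.3  14. ]
blue ((559.4284057617188, 242.21197509765625), (159.86521911621094, 113.35782623291016), 89.31793212890625) [558.7 240.5  14. ]
    [621.6 306.5  14. ] [617.  314.5  14. ]
    [613.  152.5  14. ] [61
[... 288 characters left out ...]
405273438, 166.9278564453125), 4.667418956756592) [559.9  43.7  14. ]
    [628.4 -43.2  14. ] [623.4 -35.   14. ]
    [510.1 -46.2  14. ] [510.6 -40.3  14. ]
    [504.7 108.   14. ] [495.6 122.   14. ]
    [618.6 112.   14. ] [610.1 128.2  14. ]
white ((564.1244506835938, -163.34642028808594), (115.96112060546875, 156.36776733398438), 2.369873285293579) [ 564.9 -163.1   14. ]
white ((562.6716918945312, -154.48153686523438), (117.60078430175781, 152.05369567871094), 3.6404271125793457) [ 561.7 -155.9   14. ]
    [ 625.2 -237.7   14. ] [ 621.6 -224.3   14. ]
    [ 512.6 -243.7   14. ] [ 508.8 -234.1   14. ]
    [503.  -87.6  14. ] [499.2 -82.3  14. ]
    [618.8 -83.2  14. ] [617.  -82.9  14. ]
```

Measurements agree: the tape, plug and rim silhouettes triangulate to their mid-heights (about 9, 9 and 7 mm), and the tall tops to 131, 107 and 87 mm.

- Items: jar (429.5,-210), shaker (429,15), cream (430,146.5), plug (427,-103), tape (427,255.5).
- Trays: wood (565.5,34) at +2°, blue (561,234.5) at -3°, white (565,-163) at +2.4°.

I'll turn the tool to yaw 90 first, so that tool x is world +y and tool y is world +x.

The rows are not in the units I measure in: shifts go in shares of 62.5 mm and turns go in units of 10 degrees. I convert before sending: -9.7 degrees is -0.97.

Call:
nudge_tcp(motion=[[[0,0,0],[0,0,-0.96]],[[0,0,0],[0,0,-0.96]],[[0,0,0],[0,0,-0.96]],[[0,0,0],[0,0,-0.96]],[[0,0,0],[0,0,-0.96]],[[0,0,0],[0,0,-0.96]],[[0,0,0],[0,0,-0.97]],[[0,0,0],[0,0,0]],[[0,0,0],[0,0,0]]], finger_gap=88)

```text
time: 1.32
position: [241.4, -576.4, 222.5]
tool_rot: [-180.0, -0.0, 89.8]
contact_force: [0.2, -0.6, -0.0]
opening: 87.8
finger_force: 0.0
```

To row units: 46 mm is 0.736, 23.5 mm is 0.376, -0.2 degrees is -0.02.

Call:
nudge_tcp(motion=[[[0.736,0.376,0],[0,0,0]],[[0.736,0.376,0],[0,0,0]],[[0.736,0.376,0],[0,0,0]],[[0.736,0.376,0],[0,0,0]],[[0.736,0.376,0],[0,0,0]],[[0.736,0.376,0],[0,0,0]],[[0.736,0.376,0],[0,0,0]],[[0.704,0.376,0],[0,0,-0.02]],[[0,0,0],[0,0,0]],[[0,0,0],[0,0,0]]])

```text
time: 2.58
position: [429.1, -210.7, 222.6]
tool_rot: [-180.0, 0.0, 90.2]
contact_force: [0.4, -1.6, 0.3]
opening: 88.0
finger_force: 0.0
```

Call:
nudge_tcp(motion=[[[0,0,0.48],[0,0,0.02]],[[0,0,0.48],[0,0,0]],[[0,0,0.48],[0,0,0]],[[0,0,0.48],[0,0,0]],[[0,0,0.48],[0,0,0]],[[0,0,0.32],[0,0,0]],[[0,0,0.192],[0,0,0]],[[0,0,0],[0,0,0]],[[0,0,0],[0,0,0]]])

```text
time: 3.7
position: [429.7, -210.9, 41.3]
tool_rot: [179.9, 0.0, 90.0]
contact_force: [0.1, 0.0, 0.2]
opening: 87.7
finger_force: 0.0
```

Call:
nudge_tcp(motion=[[[0,0,0],[0,0,0]],[[0,0,0],[0,0,0]],[[0,0,0],[0,0,0]],[[0,0,0],[0,0,0]],[[0,0,0],[0,0,0]],[[0,0,0],[0,0,0]],[[0,0,0],[0,0,0]]], finger_gap=30)

```text
time: 4.58
position: [429.6, -210.3, 40.8]
tool_rot: [180.0, 0.0, 90.0]
contact_force: [1.3, -0.1, 0.7]
opening: 43.7
finger_force: 30.0
```

Call:
nudge_tcp(motion=[[[0,0,-0.16],[0,0,0]],[[0,0,-0.4],[0,0,0]],[[0,0,-0.48],[0,0,0]],[[0,0,-0.24],[0,0,0]],[[0,0,0],[0,0,0]]])

```text
time: 5.2
position: [429.7, -210.7, 121.5]
tool_rot: [179.9, 0.1, 90.0]
contact_force: [-0.2, -0.1, -2.1]
opening: 43.7
finger_force: 30.0
```

Call:
nudge_tcp(motion=[[[0.32,0.4,0],[0,0,0]],[[0.4,0.56,0],[0,0,0]],[[0.48,0.56,0],[0,0,0]],[[0.48,0.48,0],[0,0,0]],[[0.48,0.192,0],[0,0,0]],[[0.48,0,0],[0,0,0]],[[0.4,0,0],[0,0,0]],[[0.24,0,0],[0,0,0]],[[0,0,0],[0,0,0]],[[0,0,0],[0,0,0]]])

```text
time: 6.45
position: [566.1, -6.6, 120.3]
tool_rot: [-180.0, 0.0, 90.0]
contact_force: [0.7, -0.2, -1.7]
opening: 43.8
finger_force: 30.0
```

To row units: 1 mm is 0.016, 25 mm is 0.4.

Call:
nudge_tcp(motion=[[[0,0,0.32],[0,0,0]],[[0,0,0.4],[0,0,0]],[[0,0,0.272],[0,0,0]],[[0,0,0.128],[0,0,0]],[[0,0,0.048],[0,0,0]],[[0,0,0.016],[0,0,0]],[[0,0,0.016],[0,0,0]],[[0,0,0],[0,0,0]],[[0,0,0],[0,0,0]]])

```text
time: 7.58
position: [566.3, -5.2, 45.9]
tool_rot: [180.0, 0.0, 90.0]
contact_force: [-0.6, 0.8, -0.7]
opening: 43.8
finger_force: 30.0
```

To row units: 0.7 mm is 0.0112, 0.5 mm is 0.008.

Call:
nudge_tcp(motion=[[[0,0,0.0112],[0,0,0]],[[0,0,0.008],[0,0,0]],[[0,0,0],[0,0,0]],[[0,0,0],[0,0,0]]])

```text
time: 8.07
position: [566.3, -5.2, 44.7]
tool_rot: [180.0, 0.0, 90.0]
contact_force: [-1.0, -0.5, 4.7]
opening: 43.7
finger_force: 30.0
```

```bash
python3 - <<'E'
from h import *
for n,(a,b,c,d) in dict(scene=(230,90,420,240),).items():
    f=cam(n)["frame"][b:d,a:c,::-1]; cv2.imwrite("pics/j1.png",cv2.resize(f,None,fx=3.8,fy=3.8,interpolation=cv2.INTER_CUBIC))
E
```

```text
(no output)
```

View pics/j1.png

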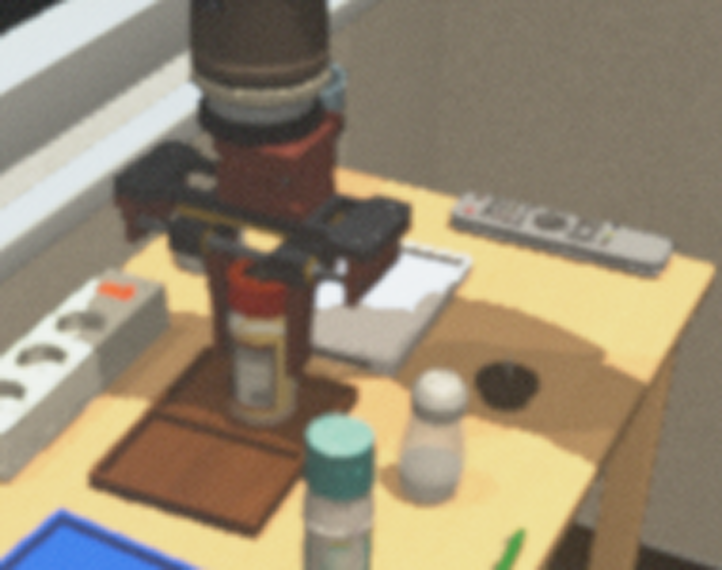

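The jar stands upright in the far compartment at about (262,400), and the contact force is 4.7 N. I'll release it and go for the shaker.

Call:
nudge_tcp(motion=[[[0,0,0],[0,0,0]],[[0,0,0],[0,0,0]],[[0,0,0],[0,0,0]],[[0,0,0],[0,0,0]],[[0,0,0],[0,0,0]]], finger_gap=80)

```text
time: 8.75
position: [566.2, -5.2, 44.4]
tool_rot: [-180.0, -0.0, 90.0]
contact_force: [-0.4, -0.4, 0.3]
opening: 79.7
finger_force: 0.0
```

Call:
nudge_tcp(motion=[[[0,0,-0.16],[0,0,0]],[[0,0,-0.48],[0,0,0]],[[0,0,-0.64],[0,0,0]],[[0,0,-0.64],[0,0,0]],[[0,0,-0.24],[0,0,0]],[[0.08,-0.56,0],[0,0,0]],[[0.16,-0.72,0],[0,0,0]],[[0.08,-0.64,0],[0,0,0]],[[0,-0.272,0],[0,0,0]],[[0,0,0],[0,0,0]]], finger_gap=88)

```text
time: 10.0
position: [429.1, 14.2, 179.6]
tool_rot: [180.0, 0.0, 90.0]
contact_force: [0.6, -0.2, 0.2]
opening: 87.5
finger_force: 0.0
```

Call:
nudge_tcp(motion=[[[0,0,0],[0,0,0]],[[0,0,0],[0,0,0]]])

```text
time: 10.25
position: [430.2, 14.7, 179.3]
tool_rot: [180.0, -0.0, 90.0]
contact_force: [0.5, 0.2, -0.6]
opening: 88.2
finger_force: 0.0
```

Call:
nudge_tcp(motion=[[[0,0,0.48],[0,0,0]],[[0,0,0.48],[0,0,0]],[[0,0,0.48],[0,0,0]],[[0,0,0.48],[0,0,0]],[[0,0,0.32],[0,0,0]],[[0,0,0.192],[0,0,0]],[[0,0,0.08],[0,0,0]],[[0,0,0],[0,0,0]],[[0,0,0],[0,0,0]]])

```text
time: 11.38
position: [429.7, 14.7, 23.0]
tool_rot: [179.9, 0.0, 90.0]
contact_force: [0.2, 0.4, 0.3]
opening: 88.0
finger_force: 0.0
```

Call:
nudge_tcp(motion=[[[0,0,0],[0,0,0]],[[0,0,0],[0,0,0]],[[0,0,0],[0,0,0]],[[0,0,0],[0,0,0]],[[0,0,0],[0,0,0]],[[0,0,0],[0,0,0]],[[0,0,0],[0,0,0]]], finger_gap=30)

```text
time: 12.25
position: [429.5, 14.7, 22.5]
tool_rot: [180.0, -0.0, 90.0]
contact_force: [2.1, -0.5, 1.4]
opening: 41.6
finger_force: 30.0
```

Call:
nudge_tcp(motion=[[[0,0,-0.16],[0,0,0]],[[0,0,-0.4],[0,0,0]],[[0,0,-0.48],[0,0,0]],[[0,0,-0.24],[0,0,0]],[[0,0,0],[0,0,0]]])

```text
time: 12.88
position: [429.6, 14.5, 103.2]
tool_rot: [179.9, 0.0, 90.0]
contact_force: [-0.7, 1.2, -2.2]
opening: 41.5
finger_force: 30.0
```

To row units: 35 mm is 0.56, 25 mm is 0.4.

Call:
nudge_tcp(motion=[[[0.32,0.16,0],[0,0,0]],[[0.4,0.4,0],[0,0,0]],[[0.232,0.56,0],[0,0,0]],[[0,0.56,0],[0,0,0]],[[0,0.32,0],[0,0,0]],[[0,0.152,0],[0,0,0]],[[0,0,0],[0,0,0]],[[0,0,0],[0,0,0]]])

```text
time: 13.88
position: [562.6, 74.2, 102.1]
tool_rot: [-179.9, 0.0, 90.1]
contact_force: [0.2, 0.5, 0.1]
opening: 41.6
finger_force: 30.0
```

Call:
nudge_tcp(motion=[[[0,0,0.32],[0,0,0]],[[0,0,0.4],[0,0,0]],[[0,0,0.272],[0,0,0]],[[0,0,0.128],[0,0,0]],[[0,0,0.048],[0,0,0]],[[0,0,0.016],[0,0,0]],[[0,0,0.016],[0,0,0]],[[0,0,0.008],[0,0,0]],[[0,0,0],[0,0,0]],[[0,0,0],[0,0,0]]])

```text
time: 15.12
position: [563.7, 74.3, 27.0]
tool_rot: [180.0, -0.0, 90.0]
contact_force: [-0.6, 1.1, -0.5]
opening: 41.5
finger_force: 30.0
```

Call:
nudge_tcp(motion=[[[0,0,0.008],[0,0,0]],[[0,0,0.008],[0,0,0]],[[0,0,0],[0,0,0]],[[0,0,0],[0,0,0]]])

```text
time: 15.62
position: [563.7, 74.2, 26.5]
tool_rot: [180.0, 0.0, 90.0]
contact_force: [-2.0, -1.5, 7.1]
opening: 42.1
finger_force: 30.0
```

```bash
python3 - <<'E'
from h import *
for n,(a,b,c,d) in dict(scene=(230,90,420,240),).items():
    f=cam(n)["frame"][b:d,a:c,::-1]; cv2.imwrite("pics/j2.png",cv2.resize(f,None,fx=3.8,fy=3.8,interpolation=cv2.INTER_CUBIC))
E
```

```text
(no output)
```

View pics/j2.png

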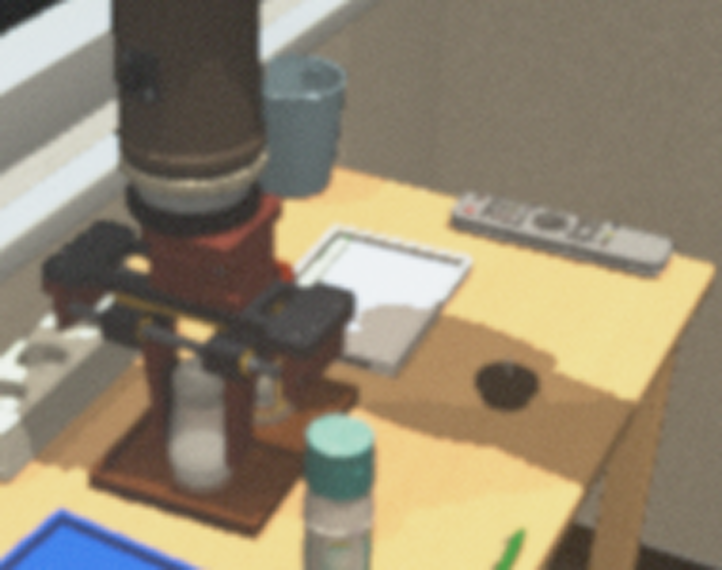

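The shaker is upright in the near compartment at about (200,470), and the jar still stands behind it. I'll release it and go for the cream.

Call:
nudge_tcp(motion=[[[0,0,0],[0,0,0]],[[0,0,0],[0,0,0]],[[0,0,0],[0,0,0]],[[0,0,0],[0,0,0]],[[0,0,0],[0,0,0]]], finger_gap=76)

```text
time: 16.3
position: [563.6, 74.3, 25.9]
tool_rot: [-180.0, -0.0, 90.0]
contact_force: [-0.4, 0.8, 0.1]
opening: 75.9
finger_force: 0.0
```

Call:
nudge_tcp(motion=[[[0,0,-0.16],[0,0,0]],[[0,0,-0.48],[0,0,0]],[[0,0,-0.72],[0,0,0]],[[0,0,-0.72],[0,0,0]],[[0,0,-0.64],[0,0,0]],[[0,0,-0.16],[0,0,0]],[[0,0,0],[0,0,0]]], finger_gap=88)

```text
time: 17.18
position: [563.7, 74.2, 206.4]
tool_rot: [179.9, 0.0, 90.0]
contact_force: [-0.2, -0.6, -0.4]
opening: 88.0
finger_force: 0.0
```

Call:
nudge_tcp(motion=[[[0.32,-0.56,0],[0,0,0]],[[0.48,-0.72,0],[0,0,0]],[[0.272,-0.56,0],[0,0,0]],[[0.08,-0.2992,0],[0,0,0]],[[0,0,0],[0,0,0]],[[0,0,0],[0,0,0]]])

```text
time: 17.92
position: [431.1, 145.2, 205.7]
tool_rot: [180.0, -0.0, 89.9]
contact_force: [-0.1, -1.0, -0.6]
opening: 88.0
finger_force: 0.0
```

Call:
nudge_tcp(motion=[[[0,0,0.48],[0,0,0]],[[0,0,0.48],[0,0,0]],[[0,0,0.48],[0,0,0]],[[0,0,0.4],[0,0,0]],[[0,0,0.24],[0,0,0]],[[0,0,0.128],[0,0,0]],[[0,0,0],[0,0,0]],[[0,0,0],[0,0,0]]])

```text
time: 18.92
position: [430.5, 146.4, 68.6]
tool_rot: [179.9, -0.0, 90.0]
contact_force: [0.2, 0.6, 0.8]
opening: 87.7
finger_force: 0.0
```

Call:
nudge_tcp(motion=[[[0,0,0],[0,0,0]],[[0,0,0],[0,0,0]],[[0,0,0],[0,0,0]],[[0,0,0],[0,0,0]],[[0,0,0],[0,0,0]],[[0,0,0],[0,0,0]],[[0,0,0],[0,0,0]]], finger_gap=25)

```text
time: 19.8
position: [430.0, 146.2, 68.0]
tool_rot: [180.0, -0.0, 90.0]
contact_force: [-0.4, 0.6, 0.2]
opening: 36.9
finger_force: 30.0
```

Call:
nudge_tcp(motion=[[[0,0,-0.16],[0,0,0]],[[0,0,-0.4],[0,0,0]],[[0,0,-0.48],[0,0,0]],[[0,0,-0.24],[0,0,0]],[[0,0,0],[0,0,0]]])

```text
time: 20.42
position: [430.5, 146.2, 148.7]
tool_rot: [179.9, -0.0, 90.0]
contact_force: [0.8, -0.3, -2.3]
opening: 36.6
finger_force: 30.0
```

To row units: 35 mm is 0.56, 30 mm is 0.48.

Call:
nudge_tcp(motion=[[[0.24,0.24,0],[0,0,0]],[[0.32,0.48,0],[0,0,0]],[[0.224,0.56,0],[0,0,0]],[[0,0.48,0],[0,0,0]],[[0,0.24,0],[0,0,0]],[[0,0.072,0],[0,0,0]],[[0,0,0],[0,0,0]],[[0,0,0],[0,0,0]]])

```text
time: 21.42
position: [558.5, 195.2, 148.0]
tool_rot: [-180.0, 0.0, 90.1]
contact_force: [-0.1, -0.1, -1.3]
opening: 36.8
finger_force: 30.0
```

Call:
nudge_tcp(motion=[[[0,0,0.32],[0,0,0]],[[0,0,0.4],[0,0,0]],[[0,0,0.272],[0,0,0]],[[0,0,0.128],[0,0,0]],[[0,0,0.048],[0,0,0]],[[0,0,0.016],[0,0,0]],[[0,0,0.016],[0,0,0]],[[0,0,0.008],[0,0,0]],[[0,0,0],[0,0,0]],[[0,0,0],[0,0,0]]])

```text
time: 22.68
position: [559.4, 195.2, 72.6]
tool_rot: [180.0, -0.0, 90.0]
contact_force: [0.5, 0.5, -1.6]
opening: 36.8
finger_force: 30.0
```

Call:
nudge_tcp(motion=[[[0,0,0.008],[0,0,0]],[[0,0,0.008],[0,0,0]],[[0,0,0],[0,0,0]],[[0,0,0],[0,0,0]]])

```text
time: 23.18
position: [559.5, 195.3, 72.0]
tool_rot: [180.0, 0.0, 90.0]
contact_force: [-1.5, -1.8, 5.3]
opening: 36.8
finger_force: 30.0
```

```bash
python3 - <<'E'
from h import *
for n,(a,b,c,d) in dict(scene=(180,130,400,290),).items():
    f=cam(n)["frame"][b:d,a:c,::-1]; cv2.imwrite("pics/j3.png",cv2.resize(f,None,fx=3.5,fy=3.5,interpolation=cv2.INTER_CUBIC))
E
```

```text
(no output)
```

View pics/j3.png

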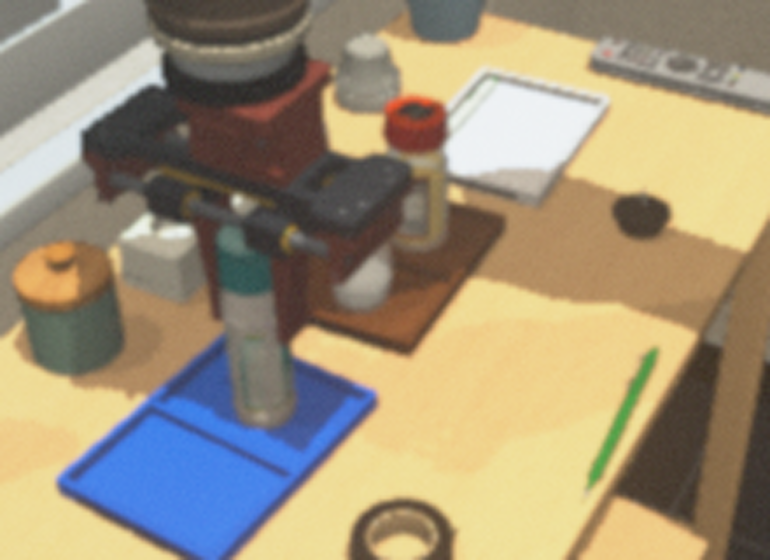

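The cream stands in the far blue compartment at about (265,410). The jar and shaker are upright in the wood tray. The plug is next.

Call:
nudge_tcp(motion=[[[0,0,0],[0,0,0]],[[0,0,0],[0,0,0]],[[0,0,0],[0,0,0]],[[0,0,0],[0,0,0]],[[0,0,0],[0,0,0]]], finger_gap=80)

```text
time: 23.85
position: [559.4, 195.3, 71.4]
tool_rot: [-180.0, -0.0, 90.0]
contact_force: [-0.7, 0.0, -0.4]
opening: 79.4
finger_force: 0.0
```

Call:
nudge_tcp(motion=[[[0,0,-0.16],[0,0,0]],[[0,0,-0.48],[0,0,0]],[[0,0,-0.72],[0,0,0]],[[0,0,-0.56],[0,0,0]],[[0,0,-0.16],[0,0,0]],[[0,0,0],[0,0,0]]], finger_gap=88)

```text
time: 24.6
position: [559.5, 195.1, 201.8]
tool_rot: [179.9, 0.0, 90.0]
contact_force: [-0.4, 0.2, -1.1]
opening: 87.8
finger_force: 0.0
```

Call:
nudge_tcp(motion=[[[-0.4,-0.4,0],[0,0,0]],[[-0.64,-0.64,0],[0,0,0]],[[-0.72,-0.72,0],[0,0,0]],[[-0.72,-0.36,0],[0,0,0]],[[-0.72,0,0],[0,0,0]],[[-0.72,0,0],[0,0,0]],[[-0.56,0,0],[0,0,0]],[[-0.288,0,0],[0,0,0]],[[0,0,0],[0,0,0]],[[0,0,0],[0,0,0]]])

```text
time: 25.85
position: [427.4, -101.0, 200.7]
tool_rot: [-179.9, -0.0, 90.1]
contact_force: [0.1, -0.4, -0.2]
opening: 88.1
finger_force: 0.0
```

```bash
python3 - <<'E'
from h import *
np.set_printoptions(precision=1,suppress=True)
S=cam("scene"); c=blob(S,(0,0,0),(180,255,130),(350,180,375,202)); print(circ(c),cv2.boundingRect(c),plane(S,circ(c),8.5))
E
```

```text
(364.028125, 191.903125) (356, 186, 17, 13) [ 424.6 -101.8    8.5]
```

To row units: 2 mm is 0.032, 40 mm is 0.64.

Call:
nudge_tcp(motion=[[[-0.008,-0.016,0.48],[0,0,0]],[[0,0,0.64],[0,0,0]],[[0,0,0.64],[0,0,0]],[[0,0,0.64],[0,0,0]],[[0,0,0.4],[0,0,0]],[[0,0,0.224],[0,0,0]],[[0,0,0.112],[0,0,0]],[[0,0,0.032],[0,0,0]],[[0,0,0],[0,0,0]],[[0,0,0],[0,0,0]]])

```text
time: 27.15
position: [427.3, -102.7, 4.1]
tool_rot: [179.9, 0.0, 90.0]
contact_force: [-0.9, 0.1, -0.3]
opening: 87.9
finger_force: 0.0
```

Call:
nudge_tcp(motion=[[[0,0,0],[0,0,0]],[[0,0,0],[0,0,0]],[[0,0,0],[0,0,0]],[[0,0,0],[0,0,0]],[[0,0,0],[0,0,0]],[[0,0,0],[0,0,0]],[[0,0,0],[0,0,0]]], finger_gap=30)

```text
time: 28.02
position: [426.9, -102.5, 3.5]
tool_rot: [180.0, -0.0, 90.0]
contact_force: [-0.1, -0.4, -0.8]
opening: 41.8
finger_force: 30.0
```

Call:
nudge_tcp(motion=[[[0,0,-0.16],[0,0,0]],[[0,0,-0.4],[0,0,0]],[[0,0,-0.48],[0,0,0]],[[0,0,-0.24],[0,0,0]],[[0,0,0],[0,0,0]]])

```text
time: 28.65
position: [427.5, -102.9, 84.3]
tool_rot: [179.9, 0.1, 90.0]
contact_force: [-0.2, -0.7, -0.8]
opening: 42.0
finger_force: 30.0
```

To row units: 45 mm is 0.72, 20 mm is 0.32.

Call:
nudge_tcp(motion=[[[0.32,0,0],[0,0,0]],[[0.56,0,0],[0,0,0]],[[0.72,0,0],[0,0,0]],[[0.72,0,0],[0,0,0]],[[0.72,0,0],[0,0,0]],[[0.72,0,0],[0,0,0]],[[0.72,0,0],[0,0,0]],[[0.72,0,0],[0,0,0]],[[0.56,0.08,0],[0,0,0]],[[0.272,0.16,0],[0,0,0]]])

```text
time: 29.9
position: [440.4, 276.6, 82.2]
tool_rot: [-179.9, -0.0, 90.2]
contact_force: [0.5, -0.2, -0.7]
opening: 41.6
finger_force: 30.0
```

Call:
nudge_tcp(motion=[[[0,0.48,0],[0,0,0]],[[0,0.56,0],[0,0,0]],[[0,0.48,0],[0,0,0]],[[0,0.288,0],[0,0,0]],[[0,0.128,0],[0,0,0]],[[0,0,0],[0,0,0]],[[0,0,0],[0,0,0]]])

```text
time: 30.78
position: [561.6, 274.8, 83.1]
tool_rot: [-180.0, 0.0, 90.1]
contact_force: [0.8, 1.0, -0.4]
opening: 41.6
finger_force: 30.0
```

Call:
nudge_tcp(motion=[[[0,0,0.32],[0,0,0]],[[0,0,0.4],[0,0,0]],[[0,0,0.24],[0,0,0]],[[0,0,0.08],[0,0,0]],[[0,0,0],[0,0,0]],[[0,0,0],[0,0,0]]])

```text
time: 31.52
position: [563.1, 274.9, 19.2]
tool_rot: [179.9, -0.0, 90.0]
contact_force: [0.3, -0.1, -0.1]
opening: 41.6
finger_force: 30.0
```

```bash
python3 - <<'E'
from h import *
for n,(a,b,c,d) in dict(scene=(150,130,370,290),).items():
    f=cam(n)["frame"][b:d,a:c,::-1]; cv2.imwrite("pics/j4.png",cv2.resize(f,None,fx=3.5,fy=3.5,interpolation=cv2.INTER_CUBIC))
E
```

```text
(no output)
```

View pics/j4.png

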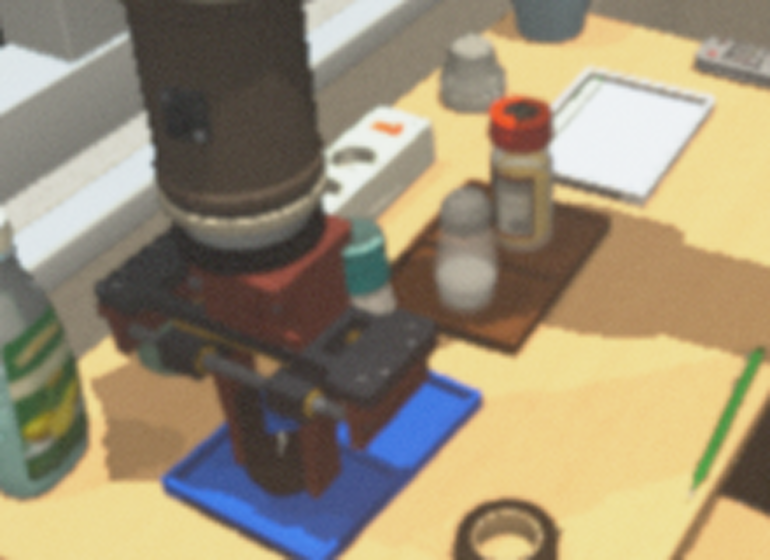

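The plug hangs level over the near blue compartment at about (280,470). I'll lower it.

Call:
nudge_tcp(motion=[[[0,0,0.08],[0,0,0]],[[0,0,0.048],[0,0,0]],[[0,0,0.024],[0,0,0]],[[0,0,0.0112],[0,0,0]],[[0,0,0.0112],[0,0,0]],[[0,0,0],[0,0,0]],[[0,0,0],[0,0,0]]])

```text
time: 32.45
position: [562.6, 274.6, 7.6]
tool_rot: [180.0, 0.0, 90.0]
contact_force: [-0.3, -0.1, -2.2]
opening: 42.0
finger_force: 30.0
```

Call:
nudge_tcp(motion=[[[0,0,0.0096],[0,0,0]],[[0,0,0],[0,0,0]],[[0,0,0],[0,0,0]]])

```text
time: 32.83
position: [562.7, 274.6, 7.4]
tool_rot: [180.0, 0.0, 90.0]
contact_force: [-0.9, -1.6, 5.9]
opening: 41.7
finger_force: 30.0
```

Call:
nudge_tcp(motion=[[[0,0,0],[0,0,0]],[[0,0,0],[0,0,0]],[[0,0,0],[0,0,0]],[[0,0,0],[0,0,0]],[[0,0,0],[0,0,0]]], finger_gap=60)

```text
time: 33.45
position: [562.6, 274.6, 6.9]
tool_rot: [-180.0, 0.0, 90.0]
contact_force: [0.1, 0.1, -0.1]
opening: 60.0
finger_force: 0.0
```

Call:
nudge_tcp(motion=[[[0,0,-0.16],[0,0,0]],[[0,0,-0.48],[0,0,0]],[[0,0,-0.72],[0,0,0]],[[0,0,-0.72],[0,0,0]],[[0,0,-0.32],[0,0,0]],[[0,0,0],[0,0,0]],[[0,0,0],[0,0,0]]])

```text
time: 34.33
position: [561.9, 273.9, 155.3]
tool_rot: [-179.9, 0.1, 90.0]
contact_force: [-0.5, -1.0, -0.3]
opening: 60.0
finger_force: 0.0
```

To row units: -45 mm is -0.72, -37 mm is -0.592.

Call:
nudge_tcp(motion=[[[-0.08,-0.56,0],[0,0,0]],[[-0.16,-0.72,0],[0,0,0]],[[-0.064,-0.592,0],[0,0,0]],[[0,-0.2992,0],[0,0,0]],[[0,0,0],[0,0,0]],[[0,0,0],[0,0,0]]], finger_gap=88)

```text
time: 35.08
position: [428.2, 255.6, 156.8]
tool_rot: [180.0, -0.0, 90.0]
contact_force: [0.7, 0.8, 0.2]
opening: 87.7
finger_force: 0.0
```

```bash
python3 - <<'E'
from h import *
np.set_printoptions(precision=1,suppress=True)
S=cam("scene"); c=blob(S,(0,0,0),(180,255,130),(275,265,315,305)); print(circ(c),cv2.boundingRect(c),plane(S,circ(c),9.5)); print(manip.observe()["joint_pos"].round(0))
E
```

```text
(295.13470842882606, 286.7481538069773) (281, 273, 29, 29) [424.9 259.1   9.5]
[ -8.  19. -35. 111.  13.  54. -49.]
```

To row units: -1 mm is -0.016, 1 mm is 0.016.

Call:
nudge_tcp(motion=[[[0.016,-0.016,0.4],[0,0,0]],[[0,0,0.56],[0,0,0]],[[0,0,0.56],[0,0,0]],[[0,0,0.48],[0,0,0]],[[0,0,0.24],[0,0,0]],[[0,0,0.128],[0,0,0]],[[0,0,0.064],[0,0,0]],[[0,0,0.016],[0,0,0]],[[0,0,0],[0,0,0]],[[0,0,0],[0,0,0]]])

```text
time: 36.38
position: [426.2, 256.6, 4.4]
tool_rot: [180.0, -0.0, 90.0]
contact_force: [0.0, 0.5, -0.3]
opening: 87.7
finger_force: 0.0
```

Call:
nudge_tcp(motion=[[[0,0,0],[0,0,0]],[[0,0,0],[0,0,0]],[[0,0,0],[0,0,0]],[[0,0,0],[0,0,0]],[[0,0,0],[0,0,0]],[[0,0,0],[0,0,0]]], finger_gap=45)

```text
time: 37.12
position: [426.0, 256.5, 4.0]
tool_rot: [180.0, -0.0, 90.0]
contact_force: [-0.0, 0.2, 1.0]
opening: 56.3
finger_force: 30.0
```

Call:
nudge_tcp(motion=[[[0,0,-0.16],[0,0,0]],[[0,0,-0.48],[0,0,0]],[[0,0,-0.64],[0,0,0]],[[0,0,-0.64],[0,0,0]],[[0,0,-0.32],[0,0,0]],[[0,0,0],[0,0,0]]])

```text
time: 37.88
position: [426.7, 256.9, 145.7]
tool_rot: [179.8, -0.1, 90.0]
contact_force: [0.7, 0.1, -0.3]
opening: 56.8
finger_force: 30.0
```

To row units: -50 mm is -0.8, -40 mm is -0.64.

Call:
nudge_tcp(motion=[[[-0.4,0,0],[0,0,0]],[[-0.64,0,0],[0,0,0]],[[-0.8,0,0],[0,0,0]],[[-0.8,0,0],[0,0,0]],[[-0.8,0,0],[0,0,0]],[[-0.8,0,0],[0,0,0]],[[-0.8,0,0],[0,0,0]],[[-0.8,0,0],[0,0,0]],[[-0.56,0,0],[0,0,0]],[[-0.32,0,0],[0,0,0]]])

```text
time: 39.12
position: [425.0, -165.4, 142.8]
tool_rot: [-179.9, -0.0, 89.9]
contact_force: [-0.0, 0.6, 0.3]
opening: 56.7
finger_force: 30.0
```

Call:
nudge_tcp(motion=[[[0,0,0],[0,0,1]],[[0,0,0],[0,0,1]],[[0,0,0],[0,0,1]],[[0,0,0],[0,0,1]],[[0,0,0],[0,0,1]],[[0,0,0],[0,0,1]],[[0,0,0],[0,0,1]],[[0,0,0],[0,0,1]],[[0,0,0],[0,0,0.76]],[[0,0,0],[0,0,0]]])

```text
time: 40.38
position: [425.5, -163.2, 143.0]
tool_rot: [-180.0, 0.1, 2.5]
contact_force: [-0.4, 0.5, -0.3]
opening: 56.7
finger_force: 30.0
```

Call:
nudge_tcp(motion=[[[0,0,0],[0,0,0]]])

```text
time: 40.5
position: [425.8, -163.3, 143.4]
tool_rot: [-180.0, 0.1, 2.6]
contact_force: [0.0, -0.1, -0.6]
opening: 56.2
finger_force: 30.0
```

```bash
python3 - <<'E'
from h import *
T=cam("top")["frame"][120:270,330:500,::-1]; cv2.imwrite("pics/j5.png",cv2.resize(T,None,fx=3.5,fy=3.5,interpolation=cv2.INTER_CUBIC))
E
```

```text
(no output)
```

View pics/j5.png

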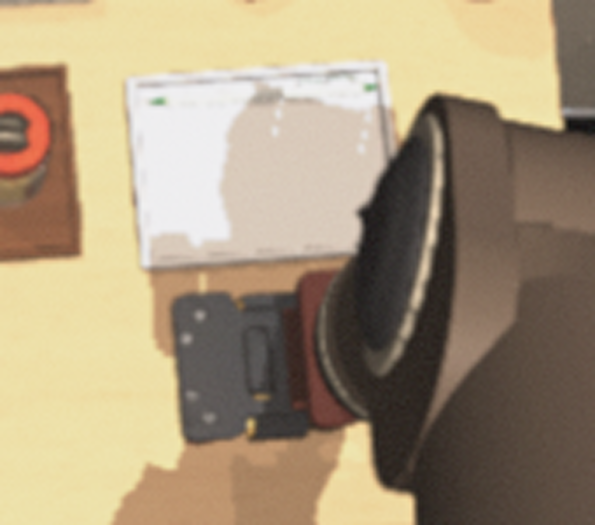

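The white tray is clear, with its pen at the far edge (row about 100 in the crop), and the tape is held beside it.

To row units: 20 mm is 0.32, 10 mm is 0.16.

Call:
nudge_tcp(motion=[[[0.32,0.016,0],[0,0,0]],[[0.56,0.032,0],[0,0,0]],[[0.64,0.032,0],[0,0,0]],[[0.368,0.0064,0],[0,0,0]],[[0.16,0,0],[0,0,0]],[[0,0,0],[0,0,0]],[[0,0,0],[0,0,0]]])

```text
time: 41.42
position: [553.2, -163.8, 143.9]
tool_rot: [180.0, 0.0, 2.4]
contact_force: [-0.7, 0.7, 0.6]
opening: 56.2
finger_force: 30.0
```

Call:
nudge_tcp(motion=[[[0,0,0.32],[0,0,0]],[[0,0,0.56],[0,0,0]],[[0,0,0.56],[0,0,0]],[[0,0,0.32],[0,0,0]],[[0,0,0.192],[0,0,0]],[[0,0,0.08],[0,0,0]],[[0,0,0],[0,0,0]],[[0,0,0],[0,0,0]]])

```text
time: 42.42
position: [554.8, -163.6, 17.8]
tool_rot: [180.0, -0.1, 2.4]
contact_force: [-0.7, -0.7, 0.1]
opening: 56.6
finger_force: 30.0
```

Call:
nudge_tcp(motion=[[[0,0,0.064],[0,0,0]],[[0,0,0.032],[0,0,0]],[[0,0,0.016],[0,0,0]],[[0,0,0],[0,0,0]],[[0,0,0],[0,0,0]]])

```text
time: 43.05
position: [554.4, -163.5, 10.0]
tool_rot: [180.0, -0.0, 2.4]
contact_force: [0.7, -0.3, -1.0]
opening: 56.3
finger_force: 30.0
```

To row units: 1 mm is 0.016, 0.7 mm is 0.0112.

Call:
nudge_tcp(motion=[[[0,0,0.016],[0,0,0]],[[0,0,0.0112],[0,0,0]],[[0,0,0.008],[0,0,0]],[[0,0,0],[0,0,0]],[[0,0,0],[0,0,0]]])

```text
time: 43.68
position: [554.3, -163.5, 8.0]
tool_rot: [180.0, -0.0, 2.4]
contact_force: [-1.8, -0.0, 4.5]
opening: 56.7
finger_force: 30.0
```

Contact force is 4.5 N, so I'll release, rise and retreat for a final look.

Call:
nudge_tcp(motion=[[[0,0,0],[0,0,0]],[[0,0,0],[0,0,0]],[[0,0,0],[0,0,0]],[[0,0,0],[0,0,0]],[[0,0,0],[0,0,0]]], finger_gap=75)

```text
time: 44.3
position: [554.3, -163.5, 7.7]
tool_rot: [180.0, 0.0, 2.4]
contact_force: [-0.2, -0.4, 0.3]
opening: 75.2
finger_force: 0.0
```

Call:
nudge_tcp(motion=[[[0,0,-0.16],[0,0,0]],[[0,0,-0.48],[0,0,0]],[[0,0,-0.72],[0,0,0]],[[0,0,-0.72],[0,0,0]],[[0,0,-0.72],[0,0,0]],[[0,0,-0.4],[0,0,0]],[[0,0,0],[0,0,0]]])

```text
time: 45.18
position: [555.5, -163.7, 210.6]
tool_rot: [179.9, -0.3, 2.4]
contact_force: [0.2, 0.2, -0.7]
opening: 74.9
finger_force: 0.0
```

Call:
nudge_tcp(motion=[[[-0.48,0.48,0],[0,0,0]],[[-0.64,0.8,0],[0,0,0]],[[-0.64,0.8,0],[0,0,0]],[[-0.64,0.8,0],[0,0,0]],[[-0.32,0.8,0],[0,0,0]],[[0,0.48,0],[0,0,0]],[[0,0,0],[0,0,0]],[[0,0,0],[0,0,0]]])

```text
time: 46.18
position: [398.2, -425.3, 206.7]
tool_rot: [-179.9, 0.1, 2.5]
contact_force: [0.1, 0.8, 0.5]
opening: 75.2
finger_force: 0.0
```

```bash
python3 - <<'E'
from h import *
np.set_printoptions(precision=1,suppress=True)
S,T=cam("scene"),cam("top")
for n,f in(("scene",S["frame"][130:290,180:400]),("top",T["frame"][130:260,150:480])):
    k=780/f.shape[1]; cv2.imwrite(f"pics/f_{n}.png",cv2.resize(f[:,:,::-1],None,fx=k,fy=k,interpolation=cv2.INTER_CUBIC))
E
```

```text
(no output)
```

View pics/f_scene.png

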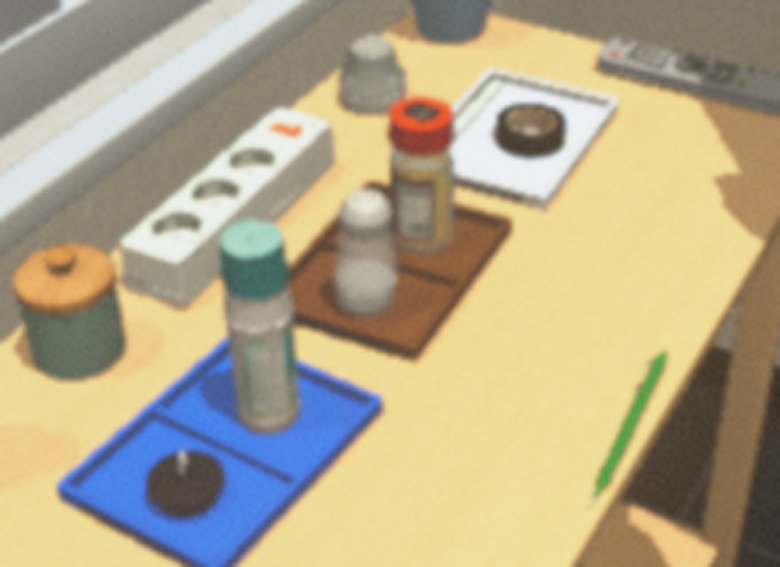

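View pics/f_top.png

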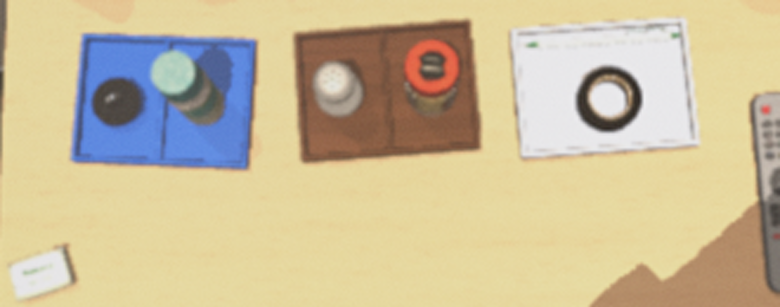

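Both views show all five items upright and flat in the right places: plug (118,102) and cream (205,105) in blue, shaker (340,90) and jar (432,85) in wood, tape (608,98) in white clear of the pen (top crop pixels). I'm handing it in.

```bash
python3 -c "
from cell import manip
print(manip.sign_off())"
```

```text
the job is handed in; nothing more can be done
None
```

All five things are set down upright in their trays, in the order asked and with the gripper clear of everything, and the job was handed in at about 46 s; no verdict came back.

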